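# Shut and bolt the drying box

## Task

Shut the drying box so that no dust gets at the fresh plaques: slide its white lid fully home against the front stop at both ends (it racks and sticks in its track, so push it on at one orange knob and then the other), then slide the steel barrel bolt fully home through the keeper on the lid and let go. Leave the jar, cup, turntable and brush where they stand.

Things in the scene. Friction and masses are not known exactly. Their poses are not given: they have to be found in the camera images.
- drybox: Wooden drying box fixed to the table. Origin on the table, axes: x the way the lid closes (away from the robot), y left, z up; turned about z by up to 0.3 rad. Spans x -110 to 105, y -130 to 205 mm (drawn bolt juts to y 230); rim, lips and the wide left plank under the bolt are 79.5 mm high. Opening: x -15 to 80; behind it a deck where the open lid is parked, then a rear rim at x -110 to -100.
- lid: White lid, 100 (x, its sliding way) by 200 (y) by 10 mm, 0.17 to 0.35 kg, captive in the box's side channels with 2 mm play each side, so it can rack by 0.04 rad. Origin: centre of its underside, 60 mm above the table; axes as the box's. Home: box x = 30 mm; starts 45 to 70 mm short. Pushed at one knob only, the other end lags and it may stick; then push the other knob.
- knob_left (a point): Middle of the left orange knob on the lid, an upright cylinder 24 mm across, from 70 to 100 mm above the table (this point: 85 mm). In the lid's frame x -20, y 50 mm.
- knob_right (a point): Middle of the right orange knob, the same at y -50 mm in the lid's frame. Pushed forwards at a knob the lid moves with well under 10 N; a push that takes over about 16 N means it is stuck or home.
- lid_left (a point): Left end of the lid's leading edge (lid frame x 50, y 95 mm). Home when it lies at stop_left.
- lid_right (a point): Right end of the lid's leading edge (lid frame x 50, y -95 mm). Home when it lies at stop_right.
- stop_left (a point): Point on the box's front stop that the left end of the lid's leading edge meets (box frame x 80, y 95 mm). Side lips cover the lid's edges from y = +-92 mm outwards.
- stop_right (a point): Point on the box's front stop that the right end of the leading edge meets (box frame x 80, y -95 mm).
- keeper (a point): Centre of the hole of the steel keeper, a staple on the lid (lid frame x 30, y 77 mm; 86 mm above the table). It is 34 mm wide (x), 14 mm long (y), its top 102 mm above the table; the hole runs along y, 18 mm wide by 27 mm high. It lines up with the bolt only when the lid is home within about 3 mm.
- bolt (a joint): Travel of the barrel bolt in m: 0 drawn back (tip 16 mm outside the keeper), 0.042 fully shot through the keeper. It slides along the box's -y (to the right), at x = 60 mm in the box's frame, stays where it is left and needs 2 to 3 N. It starts at 0 to 0.008 and can be slid back.
- bolt_handle (a point): Grip point on the axis of the bolt's black upright handle, a cylinder 18 mm across, free from 96 to 134 mm above the table (this point: 119 mm). With the bolt at 0 it is at box x 60, y 165 mm; it moves with the bolt to y 123. The bolt's guide blocks, 24 mm wide (x), 96 mm high above the table, stand at box y 100 to 111 and 186 to 197.
- bolt_tip (a point): Tip of the bolt's steel rod, 12 mm thick, 130 mm long, 86 mm above the table, tapered to 6 mm over its last 5 mm.
- paint_jar: Bystander: blue paint jar with white cap, 66 mm across, 85 mm high, origin at the centre of its foot. It, the cup and the turntable stand to the right or left of the box, in any order.
- mixing_cup: Bystander: off-white open cup, 76 mm across the rim, 70 mm high, origin at the centre of its foot.
- turntable: Bystander: grey turntable carrying a round wooden plaque, 120 mm across, 64 mm high, origin at the centre of its foot.
- brush: Bystander: paint brush 190 mm long lying beyond the box, along its own x axis; origin under its middle.
Things that resemble listed ones, but are neither listed nor needed, are in the scene too. What is shaped like the lid but brown or pink is not meant.

How it is judged (in metres and radians):
On the way, in this order (a step that is already met when the one before it is completed fails the run):
1. the lid is home at both ends, with the bolt still drawn back (x of each of lid_left, lid_right in the frame of drybox above 0.077 m and value of joint bolt below 0.015 m), for 0.2 s.
2. the bolt is fully shot through the keeper (x of each of lid_left, lid_right in the frame of drybox above 0.077 m and value of joint bolt above 0.036 m), for 0.2 s.
At the end, for the whole second after the job is handed in: Both ends of the lid's leading edge are within 3 mm of the front stop, the bolt is shot at least 36 of its 42 mm and lies inside the keeper's hole (within 6 mm sideways of its centre), and the lid is at rest (all of step 2 and linear speed of lid below 0.01 m/s and x of bolt_tip in the frame of keeper between -0.006 and 0.006 m); the robot touches nothing.
It fails at once if the paint jar is shifted by more than 25 mm or tipped (distance of paint_jar from where it was at the start of the episode above 0.025 m or angle between paint_jar's own z axis and vertical above 0.4 rad).
It fails at once if the mixing cup is shifted by more than 25 mm or tipped (distance of mixing_cup from where it was at the start of the episode above 0.025 m or angle between mixing_cup's own z axis and vertical above 0.4 rad).
It fails at once if the turntable with its plaque is shifted by more than 25 mm or tipped (distance of turntable from where it was at the start of the episode above 0.025 m or angle between turntable's own z axis and vertical above 0.4 rad).
It fails at once if the brush is shifted by more than 25 mm (distance of brush from where it was at the start of the episode above 0.025 m).
It also fails if it takes over 54 s, if anything falls off the work surface, if the arm or the gripper's body presses on something with over 40 N, if the wrist force passes 120 N, or if a joint passes its speed limit or range.

## Robot

A 6-joint arm with a two-finger parallel gripper is mounted at the origin on the work surface. World frame = base frame: x ahead of the robot, y to its left, z up, the work surface at z = 0. Lengths are in mm, angles in rad, forces in N, time in s.
With the tool pointing down it reaches from about 275 to 875 mm from the base axis. Payload 12.5 kg.
Tool frame: the origin (TCP) lies between the finger pads; the fingertips stand 19 mm ahead of it and the grasp point (between the pads) is the TCP; z points along the fingers, x is the direction in which the jaws open and shut, and the axes are right-handed (so a half turn about z gives the same grasp; the last joint's range is limited). The gripper opens to 85 mm and grips with 20 to 120 N. Pads are 22 mm wide; open, the fingers measure 114 mm over their backs; the gripper's body (76 mm by 85 mm) begins 54 mm behind the grasp point. The pads swing forward as they close: fully open they stand 13 mm farther back than shut.
Start: joints at [-1.321, 0.351, 1.652, -0, 1.139, -0.085], TCP at [180.738, -519.44, 250.29] pointing down, gripper open.
Joint ranges: [-2.75, 2.75], [-0.79, 2.1], [0.01, 2.65], [-1.57, 4.71], [0.07, 3.14], [-2.87, 2.87]. Speed limits (rad/s): [2.22, 2.22, 2.79, 3.14, 3.14, 3.14].

## Interface

Orientations are given as [roll, pitch, yaw] about the fixed x, y, z axes, in that order (R = Rz(yaw) Ry(pitch) Rx(roll)).
In Python, from workcell import readout, camera, manip gives the robot as it stands.
- The arm moves only by the tool carry_out, never from a script. Its argument "steps" is a list of rows, each a list of 7 numbers: the opening, from 0 (shut) to 1 (fully open), then the shift along the tool's x, y, z scaled (see below), then the turn, a rotation vector about the tool's x, y, z scaled (see below). A call has exactly 10 rows; each row is the pose to reach, as a shift and turn from the pose measured when the call began, along the tool's axes at that moment, turning the shorter way round; what a row does not reach only later rows make up. The controller multiplies each number of a shift by 0.8 m and each number of a turn by 180 degrees. A row lasts 1/12 s, in which the tool goes at most 41.7 mm and 7.16 degrees, less where a joint would pass 70% of its speed; a pose out of reach is approached as far as the arm can. A call with a number of a shift or a turn outside -1 to 1 is refused whole. A call with a gripper value outside its range is refused whole. The fingers move at their own pace and stop on an object; "squeeze" is the grip in N (left out, the last holds). Time passes only in rows, so rows that repeat a pose let the fingers close, or fill a call up. It gives the time, the measured TCP pose, the force and the opening at its end, in the units of the state.
- readout.observe(): the state, without advancing time (a new reading comes with each control period).
- camera(name): name is "scene" or "top"; returns a dict with "image" (384x512x3 uint8, red, green, blue), "intrinsics" (3x3 intrinsics, pixels), "R" (3x3) and "t" (3): a world point X has camera coordinates R X + t. Camera axes: x right, y down, z forward; pixel columns grow to the right and rows downward; lengths in mm; the calibration is good to about 2 mm. A picture is of the moment at which its call begins. There is no depth.
- manip.finish_job(): hands the job in, once; it reports no verdict.
The state is a dict: "time_s": time; "qpos": joint angles; "joint_vel": joint speeds; "joint_torque": joint torques, N m; "ee_pos": TCP position; "eef_rot": TCP orientation; "contact_force": force on the tool from outside, world axes, zero at the start; "torque": the same for the moment, N m; "width": finger opening in mm.
Only numpy, scipy, OpenCV 4.12 (cv2) and the standard library are available. Lean on these libraries where they do the work, as an engineer would, in place of code of your own. Each camera call takes 0.05 s, during which the arm holds its last target.

## Working session

There is one attempt and no reset: what is moved stays moved. The work goes in short steps, Python scripts to look and compute and a tool call to move; the robot and the scene stay as the last step left them, time stands still between calls to the robot, and variables do not carry over. Pictures are saved under pics/ and viewed, and the job is handed in when it is done.

Besides the shell and the picture viewer there is one more tool, called after "Emit:" as name(argument=value, ...) on one line, values as JSON. carry_out: Moves the arm, as the interface text tells. Shifts and turns lie within -1 to 1; 1 stands for 0.8 m of shift or 180 degrees of turn. Its arguments: {"type":"object","properties":{"steps":{"type":"array","items":{"type":"array","items":{"type":"number"}}},"squeeze":{"type":"number"}},"required":["steps"]}

```bash
ls; mkdir -p pics; python3 - <<'E'
from workcell import readout,camera,manip
import cv2,numpy as np,pickle
s=readout.observe();print(s)
d={}
for n in("scene","top"):
    c=camera(n);d[n]=c;cv2.imwrite(f"pics/{n}0.png",c["image"][:,:,::-1]);print(n,c["intrinsics"],c["R"],c["t"])
pickle.dump(d,open("c0.pkl","wb"))
E
```

```text
pics
{'time_s': 0.0, 'qpos': array([-1.32057922e+00,  3.51238899e-01,  1.65244107e+00,  1.79337246e-05,
        1.13906413e+00, -8.46014523e-02]), 'joint_vel': array([ 0.00015286,  0.00084622, -0.00036879,  0.00017082, -0.00054694,
        0.00180341]), 'joint_torque': array([-7.25019236e-04, -5.06095612e+01, -2.91402984e+01, -7.31797172e-05,
        4.52596840e-03,  5.13085894e-07]), 'ee_pos': array([ 180.67960623, -519.15012387,  249.7504853 ]), 'eef_rot': array([-3.14147913e+00,  1.14595592e-03, -1.23598522e+00]), 'contact_force': array([-0.35852923, -0.36942191,  0.79943986]), 'torque': array([-0.00941645,  0.05346199,  0.01252139]), 'width': 85.31475732928025}
scene [[354.53430291   0.         251.27054416]
 [  0.         354.53430291 187.4236163 ]
 [  0.           0.           1.        ]] [[ 0.41256157  0.91092254  0.00361741]
 [ 0.683757   -0.30704835 -0.66196501]
 [-0.60188813  0.27557475 -0.74952601]] [-236.6465939  -276.60764945 1370.27980238]
top [[406.30957756   0.         255.70822707]
 [  0.         406.30957756 190.68972765]
 [  0.           0.           1.        ]] [[ 0.02859685 -0.99959035  0.00116297]
 [-0.99659137 -0.02860108 -0.07737965]
 [ 0.07738122  0.0010538  -0.99700102]] [   8.47212607  514.89978759 1539.06911722]
```

View pics/scene0.png

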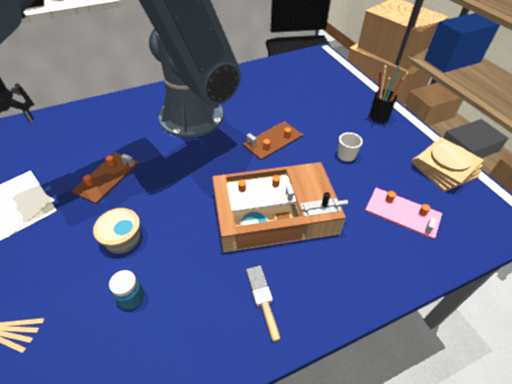

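View pics/top0.png

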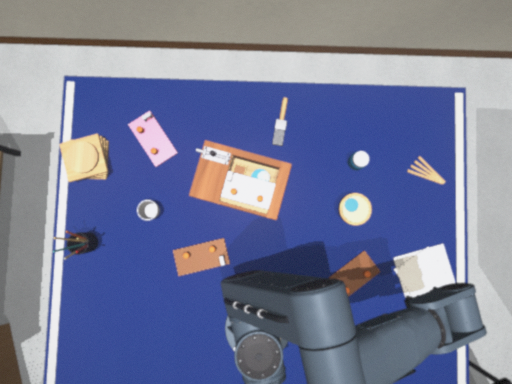

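The top view shows the box at about (242,180), with the lid and its orange knobs at (234,191) and (260,198) and the bolt at (214,154). I'll enlarge both views.

```bash
cat > h.py <<'E'
import numpy as np,cv2,pickle
from workcell import readout,camera,manip
def ray(c,u,v):
    d=np.linalg.inv(c["intrinsics"])@[u,v,1.]; R=c["R"];return -R.T@c["t"],R.T@d
def onz(c,u,v,z):
    o,d=ray(c,u,v);return o+d*(z-o[2])/d[2]
def proj(c,X):
    p=c["intrinsics"]@(c["R"]@np.asarray(X,float)+c["t"]);return p[:2]/p[2]
def tri(c1,p1,c2,p2):
    K=lambda c:c["intrinsics"]@np.c_[c["R"],c["t"]]
    X=cv2.triangulatePoints(K(c1),K(c2),np.array(p1,float).reshape(2,1),np.array(p2,float).reshape(2,1))[:,0];return X[:3]/X[3]
def blobs(c,lo,hi,roi,mina=8):
    h=cv2.cvtColor(c["image"],cv2.COLOR_RGB2HSV);m=cv2.inRange(h,np.array(lo),np.array(hi))
    z=np.zeros_like(m);x0,x1,y0,y1=roi;z[y0:y1,x0:x1]=m[y0:y1,x0:x1]
    n,l,s,ce=cv2.connectedComponentsWithStats(z);return [(s[i].tolist(),ce[i].round(2).tolist()) for i in range(1,n) if s[i,4]>=mina]
def crop(c,roi,k,fn):
    x0,x1,y0,y1=roi;im=c["image"][y0:y1,x0:x1,::-1];cv2.imwrite(fn,cv2.resize(im,None,fx=k,fy=k,interpolation=cv2.INTER_NEAREST))
E
python3 - <<'E'
from h import *
d=pickle.load(open("c0.pkl","rb"))
crop(d["top"],(180,310,130,225),6,"pics/t1.png");crop(d["scene"],(205,355,155,255),5,"pics/s1.png")
for n,r in(("top",(180,300,130,225)),("scene",(205,355,155,255))):
    print(n,"orange",blobs(d[n],(5,190,150),(16,255,255),r)); print("black",blobs(d[n],(0,0,0),(179,255,50),r,4))
E
```

```text
top orange []
black []
scene orange []
black [([323, 196, 6, 11, 44], [325.05, 200.77])]
```

View pics/t1.png

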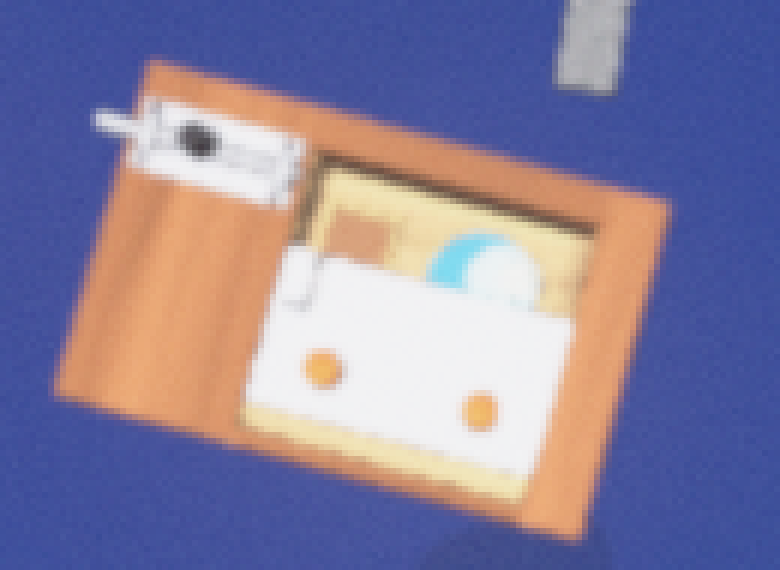

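View pics/s1.png

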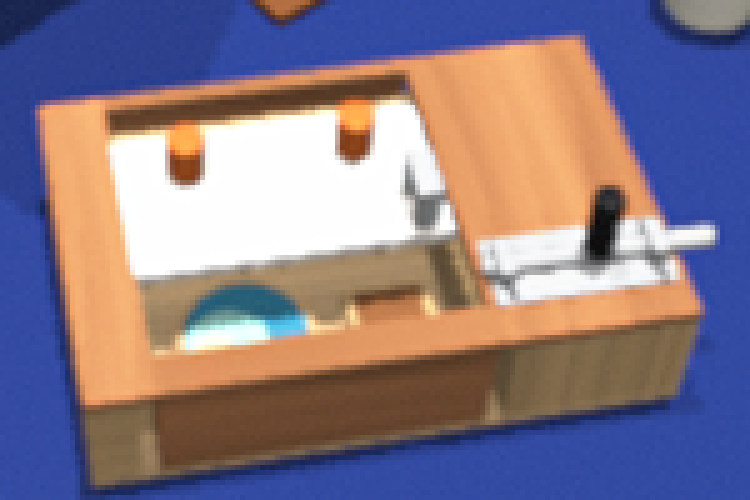

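The top crop shows the four rim corners at (150,60), (670,205), (55,395) and (580,540), and the knobs at (322,369) and (480,411). The scene crop shows the rim corners at (85,405), (700,312), (40,105) and (585,38), with the black handle at about (605,220).

```bash
python3 - <<'E'
from h import *
from scipy.optimize import least_squares
d=pickle.load(open("c0.pkl","rb"));T,S=d["top"],d["scene"]
tc=lambda x,y:((x-3)/6+180+.0,(y-3)/6+130); sc=lambda x,y:((x-2.5)/5+205,(y-2.5)/5+155)
B=np.array([[105,205],[105,-130],[-110,205],[-110,-130]])
pt=[tc(150,60),tc(670,203),tc(55,394),tc(581,541)];ps=[sc(701,313),sc(84,405),sc(585,38),sc(40,105)]
W=np.array([onz(T,*p,79.5)[:2] for p in pt]);V=np.array([onz(S,*p,79.5)[:2] for p in ps]);print(W.round(1),V.round(1))
def rot(a):return np.array([[np.cos(a),-np.sin(a)],[np.sin(a),np.cos(a)]])
for P in(W,V,(W+V)/2):
    r=least_squares(lambda q:(B@rot(q[2]).T+q[:2]-P).ravel(),[600,0,0]);print("pose",r.x,"rms",np.sqrt(np.mean(r.fun**2)))
q=r.x
inb=lambda X:np.r_[rot(q[2]).T@(X[:2]-q[:2]),X[2:]]
np.save("box.npy",q)
m=lambda c,roi:blobs(c,(5,120,190),(22,255,255),roi,6)
print(m(T,(225,270,180,205)));print(m(S,(235,285,175,192)))
for n,a,b in(("KL",tc(322,366),sc(355,104)),("KR",tc(481,408),sc(185,128)),("handle",tc(190,132),sc(610,191))):
    z=134 if n=="handle" else 100
    X=tri(T,a,S,b);print(n,X.round(1),inb(X).round(1),inb(onz(T,*a,z)).round(1),inb(onz(S,*b,z)).round(1))
for n,a,b in(("lidR",tc(575,318),sc(137,279)),("lidL",tc(320,255),sc(458,236))):
    print(n,inb(onz(T,*a,70)).round(1),inb(onz(S,*b,70)).round(1))
E
```

```text
[[ 695.6  219.3]
 [ 615.3 -105.4]
 [ 486.2  269.7]
 [ 405.4  -55.6]] [[ 696.6  219.4]
 [ 615.6 -103.9]
 [ 490.8  274.4]
 [ 406.8  -51.1]]
pose [ 5.44119324e+02  4.49991087e+01 -2.40440398e-01] rms 0.5856768075517292
pose [ 5.45572457e+02  4.77569046e+01 -2.50555973e-01] rms 0.8125597148281671
pose [ 5.44846009e+02  4.63774968e+01 -2.45492670e-01] rms 0.41247172114590613
[([232, 189, 4, 5, 16], [233.5, 191.0]), ([258, 196, 4, 5, 15], [259.53, 198.13])]
[([272, 175, 8, 7, 39], [275.67, 177.51]), ([238, 179, 7, 7, 39], [241.41, 182.26])]
KL [506.2 105.2 108.5] [-51.8  47.7 108.5] [-51.4  47.7 100. ] [-59.4  50.8 100. ]
KR [483.6   8.9 108.7] [-50.3 -51.3 108.7] [-49.9 -52.  100. ] [-58.1 -49.  100. ]
handle [641.2 186.2 137.1] [ 59.5 159.1 137.1] [ 59.9 159.6 134. ] [ 57.  160.3 134. ]
lidR [ 21.6 -92.8  70. ] [ 21.6 -89.4  70. ]
lidL [16.6 70.1 70. ] [23.2 93.  70. ]
```

```bash
cat >> h.py <<'E'
from scipy.spatial.transform import Rotation as Ro
q=np.load("box.npy");A=np.array([[np.cos(q[2]),-np.sin(q[2])],[np.sin(q[2]),np.cos(q[2])]])
def inb(X):return np.r_[A.T@(np.asarray(X[:2])-q[:2]),X[2:]]
def tow(x,y,z):return np.r_[A@[x,y]+q[:2],z]
def st():
    s=readout.observe();f=s["contact_force"];print("t",round(s["time_s"],2),"box",inb(s["ee_pos"]).round(1),"rpy",s["eef_rot"].round(3),"F(box)",inb(np.r_[f[:2]+q[:2],f[2]]).round(1),"w",round(s["width"],1),"q",s["qpos"].round(2));return s
def go(x,y,z,yaw=q[2]-np.pi/2):
    s=st();R=Ro.from_euler("xyz",s["eef_rot"]);G=Ro.from_euler("xyz",[np.pi,0,yaw])
    print("shift",(R.inv().apply(tow(x,y,z)-s["ee_pos"])/800).round(4),"turn",((R.inv()*G).as_rotvec()/np.pi).round(4))
E
python3 -c "
from h import *
go(-86,-1,190);print(tow(-86,-1,190))"
```

```text
t 0.1 box [-215.8 -637.1  249.8] rpy [-3.141e+00  1.000e-03 -1.236e+00] F(box) [ 0.7 -0.4  1.2] w 85.6 q [-1.32  0.35  1.65  0.    1.14 -0.08]
shift [-0.5759 -0.5716  0.0754] turn [1.000e-04 3.000e-04 1.847e-01]
[461.18145204  66.30842484 190.        ]
```

Emit:
carry_out(steps=[[1,-0.576,-0.572,0.06,0,0,0.185],[1,-0.576,-0.572,0.06,0,0,0.185],[1,-0.576,-0.572,0.06,0,0,0.185],[1,-0.576,-0.572,0.06,0,0,0.185],[1,-0.576,-0.572,0.06,0,0,0.185],[1,-0.576,-0.572,0.06,0,0,0.185],[1,-0.576,-0.572,0.06,0,0,0.185],[1,-0.576,-0.572,0.06,0,0,0.185],[1,-0.576,-0.572,0.06,0,0,0.185],[1,-0.576,-0.572,0.06,0,0,0.185]])

```text
time_s: 0.93
ee_pos: [358.9, -146.4, 219.9]
eef_rot: [3.141, 0.001, -1.818]
contact_force: [1.6, -1.4, -0.3]
width: 85.6
```

```bash
python3 -c "
from h import *
go(-86,-1,190)"
```

```text
t 0.93 box [-133.5 -232.2  219.9] rpy [ 3.141e+00  1.000e-03 -1.818e+00] F(box) [ 1.9 -1.  -0.3] w 85.6 q [-0.51  0.09  2.07  0.    0.98  1.31]
shift [-0.2891 -0.0591  0.0376] turn [ 0.0001  0.0003 -0.0004]
```

Emit:
carry_out(steps=[[1,-0.289,-0.059,0.03,0,0,0],[1,-0.289,-0.059,0.03,0,0,0],[1,-0.289,-0.059,0.03,0,0,0],[1,-0.289,-0.059,0.03,0,0,0],[1,-0.289,-0.059,0.03,0,0,0],[1,-0.289,-0.059,0.06,0,0,0],[1,-0.289,-0.059,0.06,0,0,0],[1,-0.289,-0.059,0.06,0,0,0],[1,-0.289,-0.059,0.06,0,0,0],[1,-0.289,-0.059,0.06,0,0,0]])

```text
time_s: 1.77
ee_pos: [461.1, 65.4, 172.7]
eef_rot: [-3.141, 0.001, -1.819]
contact_force: [-0.6, 0.4, 0.7]
width: 85.3
```

```bash
python3 - <<'E'
from h import *
go(-86,-1,93)
c=camera("scene");crop(c,(195,345,100,250),4,"pics/s2.png")
E
```

```text
t 1.77 box [-85.9  -1.9 172.7] rpy [-3.141e+00  1.000e-03 -1.819e+00] F(box) [-0.7  0.2  0.7] w 85.3 q [0.04 0.31 1.94 0.   0.9  1.86]
shift [-0.001   0.0002  0.0996] turn [-0.0002  0.0003 -0.0007]
```

View pics/s2.png

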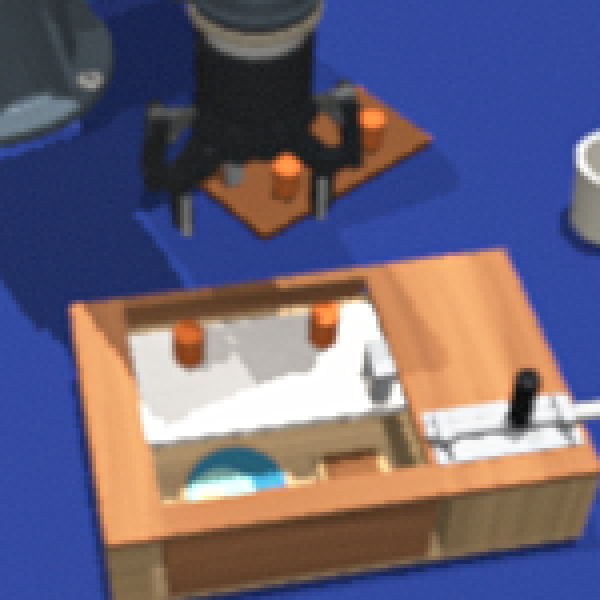

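The open fingers at (185,215) and (322,195) hang just behind the two knobs at (188,343) and (323,325), in line with them. Next I lower them.

Emit:
carry_out(steps=[[1,0,0,0.03,0,0,0],[1,0,0,0.05,0,0,0],[1,0,0,0.07,0,0,0],[1,0,0,0.08,0,0,0],[1,0,0,0.09,0,0,0],[1,0,0,0.098,0,0,0],[1,0,0,0.098,0,0,0],[1,0,0,0.098,0,0,0],[1,0,0,0.098,0,0,0],[1,0,0,0.098,0,0,0]])

```text
time_s: 2.65
ee_pos: [461.6, 65.4, 95.0]
eef_rot: [-3.14, 0.001, -1.819]
contact_force: [-0.1, -0.3, -0.8]
width: 85.6
```

```bash
python3 - <<'E'
from h import *
go(-86,-1,93)
c=camera("scene");crop(c,(195,345,100,250),4,"pics/s3.png")
E
```

```text
t 2.65 box [-85.4  -1.8  95. ] rpy [-3.140e+00  1.000e-03 -1.819e+00] F(box) [-0.1 -0.3 -0.8] w 85.6 q [0.04 0.44 1.99 0.   0.71 1.86]
shift [-0.0009  0.0008  0.0025] turn [-0.0006  0.0005 -0.0009]
```

View pics/s3.png

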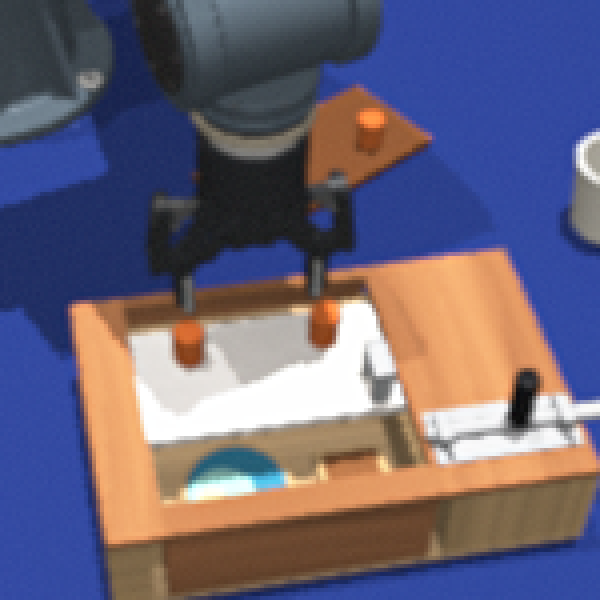

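```bash
python3 - <<'E'
from h import *
c=pickle.load(open("c0.pkl","rb"))["scene"]
for z in(70,76,82,88,94): print(z,[((proj(c,tow(x,y,z))-[195,100])*4).round(0) for x,y in((-85.4+11,-52),(-85.4+11,48))])
E
```

```text
70 [array([179., 332.]), array([312., 315.])]
76 [array([179., 327.]), array([312., 309.])]
82 [array([179., 321.]), array([313., 304.])]
88 [array([179., 316.]), array([313., 298.])]
94 [array([178., 310.]), array([313., 293.])]
```

The fingertips sit about 90 mm high. I'll lower them a little and start pushing both knobs together.

Emit:
carry_out(steps=[[1,0,0,0.006,0,0,0],[1,0,0,0.01,0,0,0],[1,0,-0.006,0.01,0,0,0],[1,0,-0.012,0.01,0,0,0],[1,0,-0.018,0.01,0,0,0],[1,0,-0.022,0.01,0,0,0],[1,0,-0.026,0.01,0,0,0],[1,0,-0.03,0.01,0,0,0],[1,0,-0.034,0.01,0,0,0],[1,0,-0.038,0.01,0,0,0]])

```text
time_s: 3.53
ee_pos: [491.3, 57.9, 86.9]
eef_rot: [-3.14, 0.001, -1.819]
contact_force: [-0.7, -0.1, -1.5]
width: 85.5
```

```bash
python3 - <<'E'
from h import *
go(-30,-1,87)
c=camera("scene");crop(c,(195,345,100,250),4,"pics/s4.png")
E
```

```text
t 3.53 box [-54.8  -1.8  86.9] rpy [-3.140e+00  1.000e-03 -1.819e+00] F(box) [-0.6 -0.3 -1.5] w 85.5 q [0.02 0.5  1.92 0.   0.72 1.84]
shift [-0.0011 -0.0309 -0.    ] turn [-0.0005  0.0004 -0.0009]
```

View pics/s4.png

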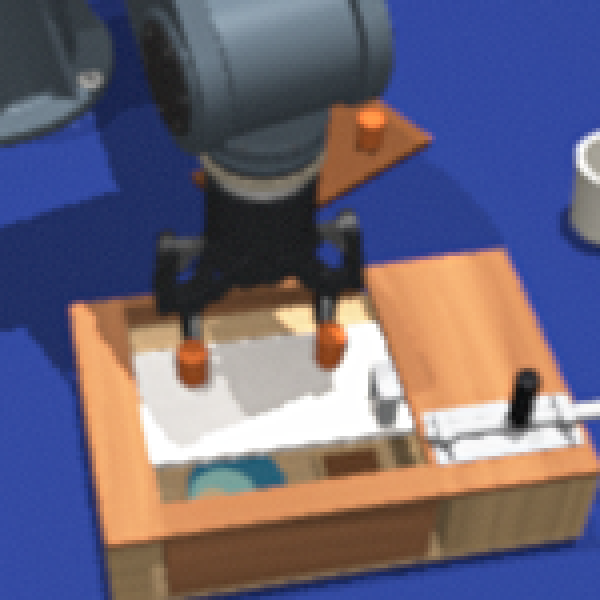

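Both fingers are against their knobs at (193,362) and (330,345), and the lid has moved evenly. I'll keep pushing.

Emit:
carry_out(steps=[[1,0,-0.005,0,0,0,0],[1,0,-0.009,0,0,0,0],[1,0,-0.013,0,0,0,0],[1,0,-0.017,0,0,0,0],[1,0,-0.021,0,0,0,0],[1,0,-0.025,0,0,0,0],[1,0,-0.029,0,0,0,0],[1,0,-0.033,0,0,0,0],[1,0,-0.037,0,0,0,0],[1,0,-0.041,0,0,0,0]])

```text
time_s: 4.42
ee_pos: [524.0, 49.6, 87.1]
eef_rot: [-3.139, 0.001, -1.819]
contact_force: [-1.4, 0.5, 0.2]
width: 85.1
```

```bash
python3 - <<'E'
from h import *
go(-13,-1,87)
E
```

```text
t 4.42 box [-21.   -1.9  87.1] rpy [-3.139e+00  1.000e-03 -1.819e+00] F(box) [-1.4  0.1  0.2] w 85.1 q [0.01 0.54 1.84 0.   0.76 1.82]
shift [-0.0012 -0.0101  0.0001] turn [-0.0007  0.0005 -0.0009]
```

Emit:
carry_out(steps=[[1,0,-0.002,0,0,0,0],[1,0,-0.004,0,0,0,0],[1,0,-0.005,0,0,0,0],[1,0,-0.006,0,0,0,0],[1,0,-0.007,0,0,0,0],[1,0,-0.008,0,0,0,0],[1,0,-0.009,0,0,0,0],[1,0,-0.01,0,0,0,0],[1,0,-0.01,0,0,0,0],[1,0,-0.01,0,0,0,0]])

```text
time_s: 5.25
ee_pos: [531.3, 47.7, 87.0]
eef_rot: [-3.14, 0.001, -1.819]
contact_force: [-4.8, 0.9, 2.5]
width: 85.4
```

```bash
python3 - <<'E'
from h import *
go(-13,-1,87)
c=camera("scene");crop(c,(195,345,100,250),4,"pics/s5.png")
E
```

```text
t 5.25 box [-13.5  -2.   87. ] rpy [-3.140e+00  1.000e-03 -1.819e+00] F(box) [-4.8 -0.3  2.5] w 85.4 q [0.   0.55 1.82 0.   0.77 1.82]
shift [-0.0012 -0.0006  0.    ] turn [-0.0004  0.0004 -0.0008]
```

View pics/s5.png

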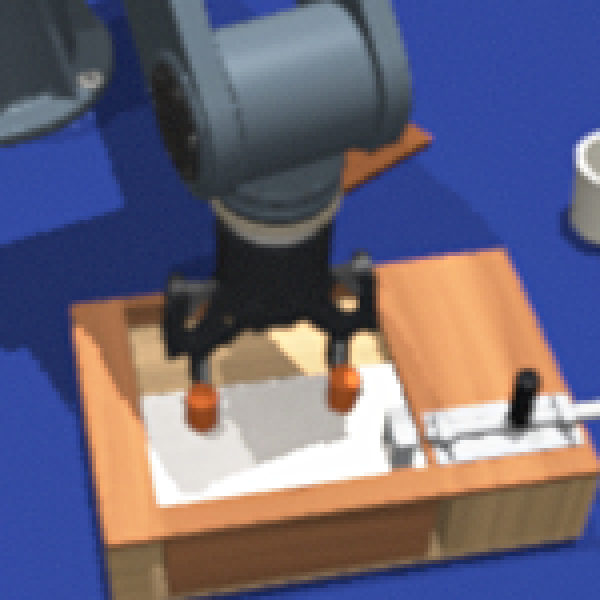

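The lid's leading edge is now near the front wall at about (155,503), and no gap shows from this view. I'll press on in small steps until the force rises.

Emit:
carry_out(steps=[[1,0,-0.001,0,0,0,0],[1,0,-0.002,0,0,0,0],[1,0,-0.003,0,0,0,0],[1,0,-0.003,0,0,0,0],[1,0,-0.003,0,0,0,0],[1,0,-0.003,0,0,0,0],[1,0,-0.003,0,0,0,0],[1,0,-0.003,0,0,0,0],[1,0,-0.003,0,0,0,0],[1,0,-0.003,0,0,0,0]])

```text
time_s: 6.13
ee_pos: [531.6, 47.6, 87.0]
eef_rot: [3.138, 0.0, -1.818]
contact_force: [-15.6, 3.2, 12.6]
width: 85.5
```

```bash
python3 - <<'E'
from h import *
s=st();print(s["torque"])
E
```

```text
t 6.13 box [-13.2  -2.1  87. ] rpy [ 3.138  0.    -1.818] F(box) [-15.9  -0.7  12.6] w 85.5 q [0.   0.55 1.82 0.   0.78 1.82]
[0.84081767 2.18426491 0.32266534]
```

The force rose to 16 N with no further travel, and the TCP is where home was predicted. To check each end separately, I'll twist slightly so the right knob is pressed, then the left.

Emit:
carry_out(steps=[[1,0,-0.0005,0,0,0,-0.004],[1,0,-0.0005,0,0,0,-0.009],[1,0,-0.0005,0,0,0,-0.012],[1,0,-0.0005,0,0,0,-0.012],[1,0,-0.0005,0,0,0,-0.012],[1,0,-0.0005,0,0,0,-0.012],[1,0,-0.0005,0,0,0,-0.012],[1,0,-0.0005,0,0,0,-0.012],[1,0,-0.0005,0,0,0,-0.012],[1,0,-0.0005,0,0,0,-0.012]])

```text
time_s: 6.97
ee_pos: [530.8, 47.5, 86.8]
eef_rot: [3.135, 0.0, -1.781]
contact_force: [-9.9, -0.1, 6.0]
width: 85.4
```

```bash
python3 - <<'E'
from h import *
s=st();print(s["torque"])
E
```

```text
t 6.97 box [-13.9  -2.3  86.8] rpy [ 3.135  0.    -1.781] F(box) [-9.6 -2.6  6. ] w 85.4 q [0.   0.55 1.82 0.   0.78 1.78]
[-0.24349672  1.5082388  -0.45963271]
```

Emit:
carry_out(steps=[[1,0,-0.001,0,0,0,0],[1,0,-0.002,0,0,0,0],[1,0,-0.003,0,0,0,0],[1,0,-0.004,0,0,0,0],[1,0,-0.004,0,0,0,0],[1,0,-0.004,0,0,0,0],[1,0,-0.004,0,0,0,0],[1,0,-0.004,0,0,0,0],[1,0,-0.004,0,0,0,0],[1,0,-0.004,0,0,0,0]])

```text
time_s: 7.8
ee_pos: [531.1, 47.3, 86.7]
eef_rot: [3.128, -0.0, -1.782]
contact_force: [-20.2, 4.7, 16.1]
width: 85.3
```

```bash
python3 - <<'E'
from h import *
s=st();print(s["torque"])
E
```

```text
t 7.8 box [-13.6  -2.4  86.7] rpy [ 3.128 -0.    -1.782] F(box) [-20.8  -0.4  16.1] w 85.3 q [0.   0.55 1.81 0.   0.79 1.78]
[ 0.02926887  3.0082582  -1.03664472]
```

The right end is firm at 20 N. Now the left.

Emit:
carry_out(steps=[[1,0,0.002,0,0,0,0.01],[1,0,0.002,0,0,0,0.02],[1,0,0.001,0,0,0,0.023],[1,0,0,0,0,0,0.023],[1,0,-0.001,0,0,0,0.023],[1,0,-0.002,0,0,0,0.023],[1,0,-0.002,0,0,0,0.023],[1,0,-0.002,0,0,0,0.023],[1,0,-0.002,0,0,0,0.023],[1,0,-0.002,0,0,0,0.023]])

```text
time_s: 8.63
ee_pos: [530.2, 47.6, 86.7]
eef_rot: [3.122, -0.003, -1.852]
contact_force: [-19.6, 3.9, 16.0]
width: 85.6
```

```bash
python3 - <<'E'
from h import *
s=st();print(s["torque"])
E
```

```text
t 8.63 box [-14.5  -2.4  86.7] rpy [ 3.122e+00 -3.000e-03 -1.852e+00] F(box) [-20.  -1.  16.] w 85.6 q [0.   0.55 1.81 0.   0.8  1.85]
[1.32507476 2.54827513 0.92284879]
```

Both ends are firm at about 20 N. I'll back off, rise and look.

Emit:
carry_out(steps=[[1,0,0.01,0,0,0,0],[1,0,0.018,0,0,0,0],[1,0,0.018,-0.03,0,0,0],[1,0,0.018,-0.08,0,0,0],[0,0,0.06,-0.12,0,0,-0.01],[0,0,0.11,-0.14,0,0,-0.01],[0,0,0.16,-0.14,0,0,-0.01],[0,0,0.2,-0.14,0,0,-0.01],[0,0,0.2,-0.14,0,0,-0.01],[0,0,0.2,-0.14,0,0,-0.01]])

```text
time_s: 9.47
ee_pos: [378.2, 92.1, 202.3]
eef_rot: [3.124, -0.001, -1.819]
contact_force: [0.3, -0.2, -0.2]
width: 12.0
```

```bash
python3 - <<'E'
from h import *
st()
t=camera("top");c=camera("scene");crop(c,(205,355,155,255),5,"pics/s6.png");crop(t,(180,310,130,225),6,"pics/t6.png")
pickle.dump({"top":t,"scene":c},open("c1.pkl","wb"))
E
```

```text
t 9.47 box [-172.7    3.8  202.3] rpy [ 3.124e+00 -1.000e-03 -1.819e+00] F(box) [ 0.3 -0.2 -0.2] w 12.0 q [0.12 0.13 2.08 0.01 0.95 1.93]
```

View pics/s6.png

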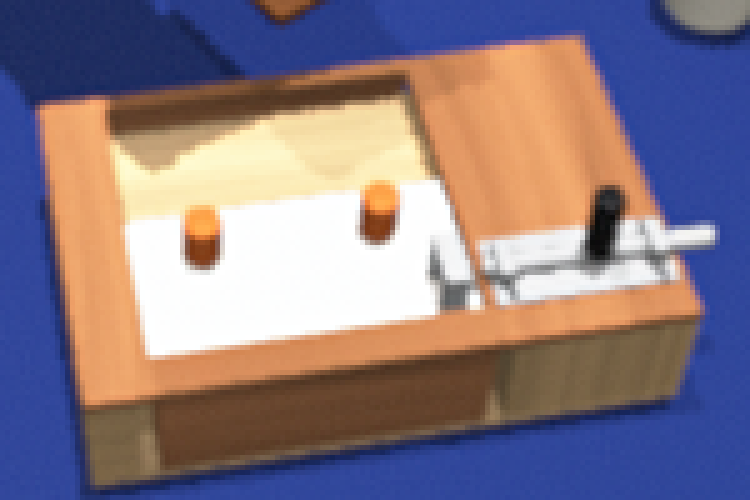

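View pics/t6.png

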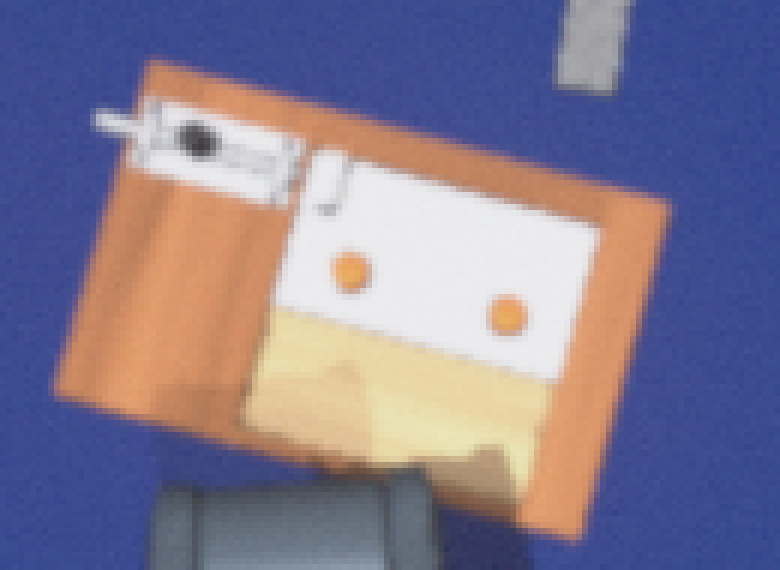

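The lid sits against the front wall in both views, with no dark gap. In the top crop its trailing edge runs from (272,307) to (560,382). Next I'll measure how square it is.

```bash
python3 - <<'E'
from h import *
d=pickle.load(open("c1.pkl","rb"));T,S=d["top"],d["scene"]
for c,roi in((T,(225,275,165,190)),(S,(235,290,190,205))):
    im=c["image"].astype(int);x0,x1,y0,y1=roi
    w=np.clip(im[...,0]-im[...,2]-90,0,None)*(im[...,0]>170)
    z=np.zeros_like(w);z[y0:y1,x0:x1]=w[y0:y1,x0:x1]
    n,l,s,_=cv2.connectedComponentsWithStats((z>0).astype(np.uint8))
    for i in range(1,n):
        if s[i,4]>8:
            yy,xx=np.nonzero(l==i);ww=z[yy,xx];u,v=(xx*ww).sum()/ww.sum(),(yy*ww).sum()/ww.sum()
            print(s[i],round(u,2),round(v,2),inb(onz(c,u,v,100)).round(1))
# edge subpixel: trailing edge in top (white->wood by blue channel) and leading edge
im=T["image"].astype(float)
def edge(rows,cols,ch,thr,rev):
    P=[]
    for u in cols:
        p=im[rows[0]:rows[1],u,ch]
        for i in range(len(p)-1):
            if (p[i]-thr)*(p[i+1]-thr)<0:
                P.append((u,rows[0]+i+(p[i]-thr)/(p[i]-p[i+1])));
                if not rev:break
    return np.array(P)
for nm,r,cols in(("trail",(178,200),range(228,272)),):
    P=edge(r,cols,2,200,False);X=np.array([inb(onz(T,*p,70))[:2] for p in P]);k=np.polyfit(X[:,1],X[:,0],1);print(nm,len(X),k,np.polyval(k,[-90,90]),np.std(X[:,0]-np.polyval(k,X[:,1])))
P=np.array([(u,150+np.argmax(im[150:170,u,2]>185)) for u in range(243,278)],float)
X=np.array([inb(onz(T,*p,70))[:2] for p in P]);k=np.polyfit(X[:,1],X[:,0],1);print("lead",k,np.polyval(k,[-90,90]))
E
```

```text
[225 165   3  10  18] 225.47 168.75 [ 17.6  96.7 100. ]
[236 173   5   5  21] 238.05 174.83 [  8.6  46.3 100. ]
[262 180   5   5  22] 264.22 182.08 [  8.8 -52.8 100. ]
[277 191   8   7  46] 280.59 194.22 [ 13.   48.6 100. ]
[242 196   7   7  45] 244.9 199.22 [ 13.4 -51.3 100. ]
trail 44 [ -0.11607641 -13.10755265] [ -2.66067545 -23.55442986] 14.81518426185005
lead [-3.15770396e-03  7.76187815e+01] [77.90297489 77.33458818]
```

Both knobs lie at about x = 10 ± 3 mm, as expected for home, and square to within 0.5 mm, so the lid is home. Next comes the bolt: shut fingers outside the handle.

```bash
python3 -c "
from h import *
go(60,206,190)"
```

```text
t 9.57 box [-171.1    3.8  202.1] rpy [ 3.124e+00 -1.000e-03 -1.821e+00] F(box) [ 0.  -0.2  0.2] w 0.3 q [0.11 0.13 2.08 0.01 0.95 1.93]
shift [-0.254  -0.288   0.0097] turn [ 0.0055 -0.0005 -0.0014]
```

Emit:
carry_out(steps=[[0,-0.254,-0.288,0.01,0.0055,0,-0.001],[0,-0.254,-0.288,0.01,0.0055,0,-0.001],[0,-0.254,-0.288,0.01,0.0055,0,-0.001],[0,-0.254,-0.288,0.01,0.0055,0,-0.001],[0,-0.254,-0.288,0.01,0.0055,0,-0.001],[0,-0.254,-0.288,0.01,0.0055,0,-0.001],[0,-0.254,-0.288,0.01,0.0055,0,-0.001],[0,-0.254,-0.288,0.01,0.0055,0,-0.001],[0,-0.254,-0.288,0.01,0.0055,0,-0.001],[0,-0.254,-0.288,0.01,0.0055,0,-0.001]])

```text
time_s: 10.4
ee_pos: [653.9, 231.3, 188.1]
eef_rot: [3.14, -0.002, -1.818]
contact_force: [-0.6, 0.5, 0.3]
width: 0.2
```

```bash
python3 -c "
from h import *
go(60,206,127)"
```

```text
t 10.4 box [ 60.9 205.9 188.1] rpy [ 3.140e+00 -2.000e-03 -1.818e+00] F(box) [-0.7  0.3  0.3] w 0.2 q [ 0.27  0.67  1.29 -0.    1.18  2.09]
shift [-0.0003  0.001   0.0763] turn [ 0.0004 -0.0007 -0.0005]
```

Emit:
carry_out(steps=[[0,0,0.001,0.02,0,0,0],[0,0,0.001,0.04,0,0,0],[0,0,0.001,0.055,0,0,0],[0,0,0.001,0.068,0,0,0],[0,0,0.001,0.076,0,0,0],[0,0,0.001,0.076,0,0,0],[0,0,0.001,0.076,0,0,0],[0,0,0.001,0.076,0,0,0],[0,0,0.001,0.076,0,0,0],[0,0,0.001,0.076,0,0,0]])

```text
time_s: 11.23
ee_pos: [653.3, 231.5, 128.0]
eef_rot: [3.141, -0.002, -1.818]
contact_force: [-0.5, -0.2, -0.4]
width: -0.1
```

```bash
python3 - <<'E'
from h import *
go(60,146,127)
c=camera("scene");crop(c,(225,375,130,250),5,"pics/s7.png")
E
```

```text
t 11.23 box [ 60.2 205.9 128. ] rpy [ 3.141e+00 -2.000e-03 -1.818e+00] F(box) [-0.4 -0.3 -0.4] w -0.1 q [ 0.27  0.74  1.34 -0.    1.07  2.09]
shift [0.0749 0.0002 0.0014] turn [ 0.     -0.0005 -0.0005]
```

View pics/s7.png

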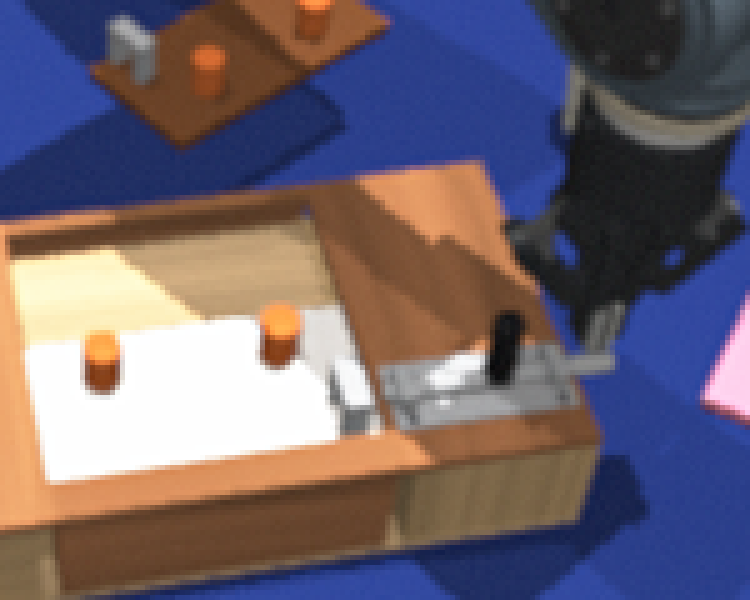

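The shut fingers hang at (600,330), outside the black handle at (505,345) and level with it. I'll push to the right now.

Emit:
carry_out(steps=[[0,0.008,0,0.001,0,0,0],[0,0.015,0,0.001,0,0,0],[0,0.02,0,0.001,0,0,0],[0,0.025,0,0.001,0,0,0],[0,0.03,0,0.001,0,0,0],[0,0.035,0,0.001,0,0,0],[0,0.04,0,0.001,0,0,0],[0,0.045,0,0.001,0,0,0],[0,0.05,0,0.001,0,0,0],[0,0.055,0,0.001,0,0,0]])

```text
time_s: 12.12
ee_pos: [642.5, 188.5, 127.2]
eef_rot: [3.142, -0.001, -1.818]
contact_force: [1.5, 1.9, -0.1]
width: 0.1
```

```bash
python3 - <<'E'
from h import *
go(60,146,127)
c=camera("scene");crop(c,(225,375,130,250),5,"pics/s8.png")
E
```

```text
t 12.12 box [ 60.2 161.6 127.2] rpy [ 3.142e+00 -1.000e-03 -1.818e+00] F(box) [ 1.   2.2 -0.1] w 0.1 q [ 0.22  0.7   1.41 -0.    1.03  2.03]
shift [0.0195 0.0002 0.0003] turn [ 0.     -0.0005 -0.0005]
```

View pics/s8.png

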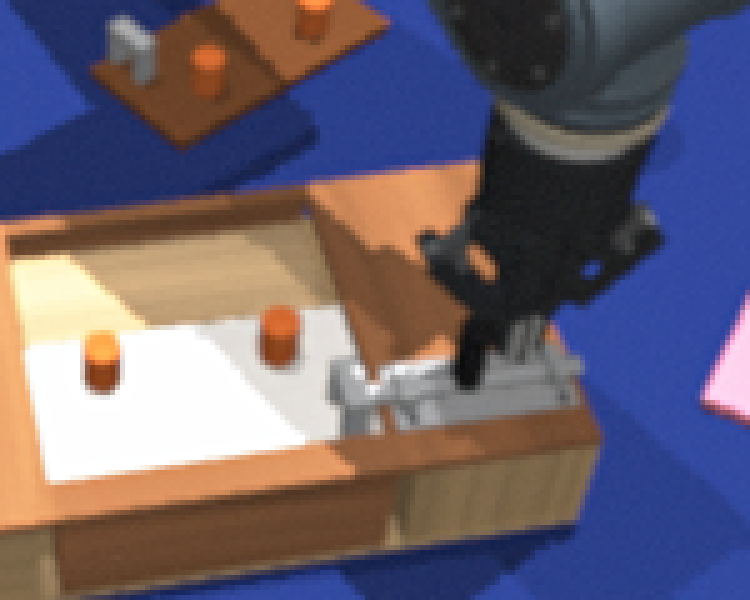

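The handle has moved to (470,350) and the tip is entering the keeper at about (375,385). I'll push on to the end.

Emit:
carry_out(steps=[[0,0.004,0,0,0,0,0],[0,0.007,0,0,0,0,0],[0,0.01,0,0,0,0,0],[0,0.013,0,0,0,0,0],[0,0.015,0,0,0,0,0],[0,0.017,0,0,0,0,0],[0,0.018,0,0,0,0,0],[0,0.019,0,0,0,0,0],[0,0.02,0,0,0,0,0],[0,0.021,0,0,0,0,0]])

```text
time_s: 13.0
ee_pos: [638.3, 171.6, 127.2]
eef_rot: [3.141, -0.002, -1.818]
contact_force: [2.3, 1.1, -1.7]
width: -0.1
```

```bash
python3 - <<'E'
from h import *
go(60,146,127)
E
```

```text
t 13.0 box [ 60.2 144.2 127.2] rpy [ 3.141e+00 -2.000e-03 -1.818e+00] F(box) [ 1.9  1.6 -1.7] w -0.1 q [ 0.19  0.68  1.44 -0.    1.02  2.01]
shift [-0.0023  0.0003  0.0002] turn [ 0.0001 -0.0006 -0.0006]
```

Still only sliding friction, so I'll go on until it meets the end stop.

Emit:
carry_out(steps=[[0,0.001,0,0,0,0,0],[0,0.002,0,0,0,0,0],[0,0.003,0,0,0,0,0],[0,0.004,0,0,0,0,0],[0,0.005,0,0,0,0,0],[0,0.006,0,0,0,0,0],[0,0.006,0,0,0,0,0],[0,0.006,0,0,0,0,0],[0,0.006,0,0,0,0,0],[0,0.006,0,0,0,0,0]])

```text
time_s: 13.83
ee_pos: [638.0, 170.4, 127.4]
eef_rot: [-3.139, 0.004, -1.818]
contact_force: [9.6, 22.5, -6.5]
width: 0.0
```

```bash
python3 - <<'E'
from h import *
go(60,146,127)
c=camera("scene");crop(c,(225,375,130,250),5,"pics/s9.png")
E
```

```text
t 13.83 box [ 60.2 142.9 127.4] rpy [-3.139  0.004 -1.818] F(box) [ 3.8 24.2 -6.5] w 0.0 q [0.19 0.68 1.44 0.   1.01 2.01]
shift [-0.0038  0.0003  0.0005] turn [-0.0007  0.0014 -0.0004]
```

View pics/s9.png

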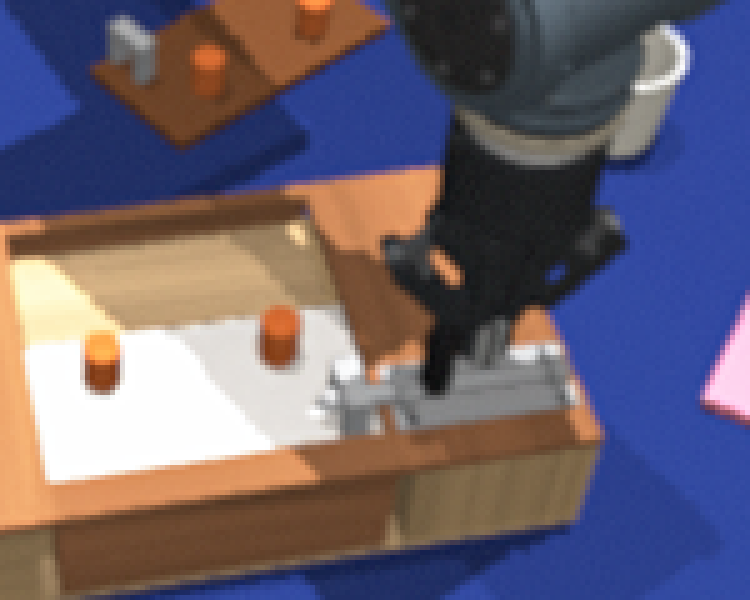

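The bolt hit its end stop at 24 N, and the tip pokes through the keeper at about (322,405). I'll back off and rise.

Emit:
carry_out(steps=[[0,-0.01,0,0,0,0,0],[0,-0.025,0,0,0,0,0],[0,-0.04,0,0,0,0,0],[0,-0.04,0,-0.03,0,0,0],[0,-0.04,0,-0.07,0,0,0],[0,-0.04,0,-0.11,0,0,0],[0,-0.04,0.05,-0.14,0,0,0],[0,-0.04,0.1,-0.15,0,0,0],[0,-0.04,0.15,-0.15,0,0,0],[0,-0.04,0.2,-0.15,0,0,0]])

```text
time_s: 14.72
ee_pos: [489.2, 240.4, 248.0]
eef_rot: [-3.138, 0.005, -1.818]
contact_force: [0.6, 1.2, 0.0]
width: -0.2
```

Emit:
carry_out(steps=[[0,0,0.05,0,0,0,0],[0,0,0.1,0,0,0,0],[0,0,0.15,0,0,0,0],[0,0,0.15,0,0,0,0],[0,0,0.15,0,0,0,0],[0,0,0.15,0,0,0,0],[0,0,0.15,0,0,0,0],[0,0,0.15,0,0,0,0],[0,0,0.15,0,0,0,0],[0,0,0.15,0,0,0,0]])

```text
time_s: 15.55
ee_pos: [373.3, 269.5, 247.4]
eef_rot: [-3.139, 0.004, -1.819]
contact_force: [0.8, -0.1, -0.7]
width: 0.3
```

```bash
python3 - <<'E'
from h import *
st()
t=camera("top");c=camera("scene");crop(c,(225,375,130,250),5,"pics/s10.png");crop(t,(130,310,120,220),4,"pics/t10.png");cv2.imwrite("pics/s11.png",c["image"][:,:,::-1])
E
```

```text
t 15.55 box [-220.6  174.8  247.4] rpy [-3.139  0.004 -1.819] F(box) [ 0.8  0.1 -0.7] w 0.3 q [0.52 0.19 1.88 0.   1.07 2.34]
```

View pics/s10.png

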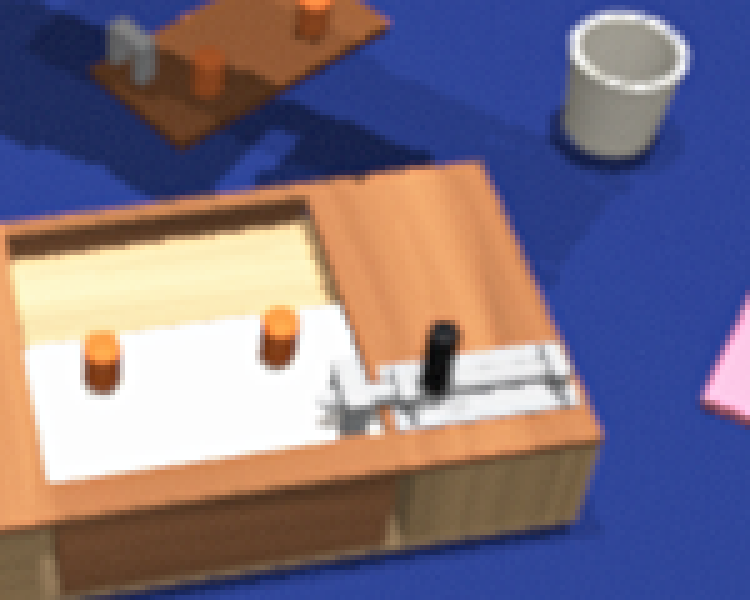

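View pics/t10.png

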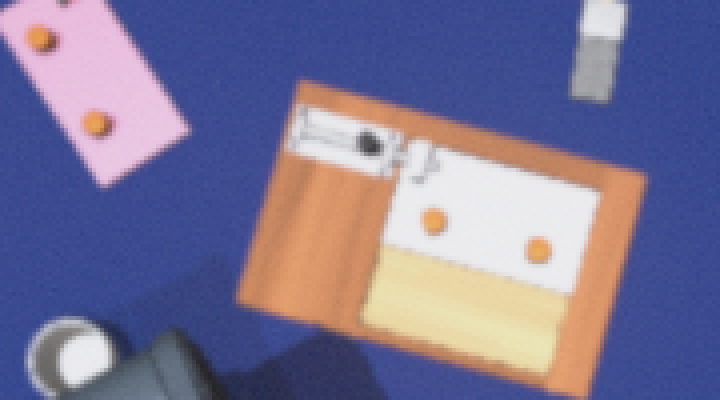

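The lid is flush, the bolt runs through the keeper with its handle at (440,355), and the arm is clear. I'm handing the job in.

```bash
python3 -c "
from h import *
print(manip.finish_job())"
```

```text
the job is handed in; nothing more can be done
None
```

The drying box is shut and bolted, and I handed the job in about 15.6 s into the 54 s allowed; `finish_job` gives no verdict.

- **Lid:** I pushed both orange knobs together with the open fingers rather than alternately, then pressed each end on its own. Each end held firm at about 20 N. After that push the pictures showed no gap at the front stop, and the knobs were square to the box within about 0.5 mm. The two cameras disagreed on how far forward the knobs were: 8.7 mm from the top view and 13 mm from the scene view, against 10 mm expected.
- **Bolt:** I pushed the handle with shut fingers until it met its end stop at 24 N. The last pictures show the tip through the keeper. The tool stopped about 3 mm past where I had predicted. I did not measure the bolt's final travel from the images.
- **Surroundings:** The arm was clear of everything at hand-in. I never came near the jar, cup, turntable or brush. I did not measure their positions afterwards.

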